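# Turn the dolls' house panels and photograph their backs

## Task

Lay the raised flipper plate of the turning jig flat, seat every dolls' house panel from the cork board in a pocket of it, painted front up, then swing the plate fully over so that they all drop front down into the nests. Swing the empty plate back flat on its own side and, with the panels lying properly in their nests and the plate out of the way, press the yellow shutter pedal fully down for about half a second and let it come up. Then put the panels back on the cork board, still front down, each lying flat and wholly on the board, leaving the stone figure and the jar alone.

Things in the scene. Friction and masses are not known exactly. Their poses are not given: they have to be found in the camera images.
- panel_blue: Front panel of a dolls' house (blue front, red door, white windows), a flat wooden rectangle 60 mm along its x, 80 mm along its y, 12 mm thick, about 60 g. Origin at the centre of the bare plywood back; z points from the back out through the painted front, so z up means front up. Starts front up on the cork board. Grip it across its 60 mm sides. May be absent.
- panel_red: Front panel of a dolls' house (red front, dark wooden door, white windows), a flat wooden rectangle 60 mm along its x, 80 mm along its y, 12 mm thick, about 60 g. Origin at the centre of the bare plywood back; z points from the back out through the painted front, so z up means front up. Starts front up on the cork board. Grip it across its 60 mm sides. May be absent.
- panel_green: Front panel of a dolls' house (green front, yellow door, white windows), a flat wooden rectangle 60 mm along its x, 80 mm along its y, 12 mm thick, about 60 g. Origin at the centre of the bare plywood back; z points from the back out through the painted front, so z up means front up. Starts front up on the cork board. Grip it across its 60 mm sides. May be absent.
- jig: Turning jig, fixed: plywood base 160 (x) by 300 (y) by 4 mm, origin on the table under the middle of the hinge line. The flipper plate lies on its -x side, the grey-felt nests on its +x side. Hinge axis along the jig's y. Between and beside the panels stand low guides and corner stops, their tops at most 21 mm above the table; the middle 34 mm of each 80 mm edge is left free for fingers.
- jig_hinge (a point): Middle of the hinge axis, 17.5 mm above the table; axes as the jig's.
- flipper (a joint): Angle of the aluminium flipper plate (78 x 300 x 6 mm) in rad: 0 = lying flat on its own (-x) side, ready for loading; it rises as the value grows, pi/2 = upright, 3.14 = swung fully over on top of the nests. Stiff hinge (0.5 N m): it stays where it is left. Starts partly raised (0.4 to 0.9). Panels topple out of it into the nests a little past upright.
- flipper_bar (a point): Middle of the round red handle bar, 12 mm thick and 110 mm long, parallel to the hinge and 118 mm from its axis, in the plane of the axis (17.5 mm above the table at 0 and at 3.14). The gap between bar and plate edge is about 32 mm, open for a finger except at the bar's two end arms (55 mm either side of the middle).
- pocket0 (a point): Floor centre of the right-hand (jig -y) pocket in the flipper plate, turning with the plate; 10 mm above the table when the plate lies flat, 38.5 mm from the hinge. A panel's origin comes here when seated front up, its 80 mm side along the hinge, either way round, with about 3 mm play each side; walls 11 mm high.
- nest0 (a point): Where a panel's origin (its back, then on top) comes when it lies front down in the right-hand (jig -y) nest: 22 mm above the table, 12 mm above the nest's felt floor, 37.5 mm from the hinge; 3 to 4.5 mm play each side, walls 11 mm high.
- pocket1 (a point): Floor centre of the middle pocket in the flipper plate, turning with the plate; 10 mm above the table when the plate lies flat, 38.5 mm from the hinge. A panel's origin comes here when seated front up, its 80 mm side along the hinge, either way round, with about 3 mm play each side; walls 11 mm high.
- nest1 (a point): Where a panel's origin (its back, then on top) comes when it lies front down in the middle nest: 22 mm above the table, 12 mm above the nest's felt floor, 37.5 mm from the hinge; 3 to 4.5 mm play each side, walls 11 mm high.
- pocket2 (a point): Floor centre of the left-hand (jig +y) pocket in the flipper plate, turning with the plate; 10 mm above the table when the plate lies flat, 38.5 mm from the hinge. A panel's origin comes here when seated front up, its 80 mm side along the hinge, either way round, with about 3 mm play each side; walls 11 mm high.
- nest2 (a point): Where a panel's origin (its back, then on top) comes when it lies front down in the left-hand (jig +y) nest: 22 mm above the table, 12 mm above the nest's felt floor, 37.5 mm from the hinge; 3 to 4.5 mm play each side, walls 11 mm high.
- pedal (a joint): Angle of the yellow camera shutter pedal in rad: 0 = up, 0.25 = fully down on its stop. A spring brings it up; it takes about 3.5 N to start and 11 N at the pad to reach the stop. Its hinge is at the +x end of its base.
- pedal_pad (a point): Top of the pedal's black rubber pad (60 x 56 mm), 85 mm from the pedal's hinge, 52 mm above the table when up and 21 mm lower when fully down; press here straight down.
- figure: Grey carved stone figure, 72 mm wide, 131 mm tall, 0.9 kg, origin under its foot; a bystander.
- jar: Amber jar, 60 mm wide, 85 mm tall, origin under its base; a bystander.
- board: Storage board covered in cork, fixed, 280 (x) by 340 (y) by 6 mm, no rim; origin under its centre. The panels start on it and go back onto it.
Mind the look-alikes: they are no part of the job. What is shaped like the panel_green but orange is not meant.

How it is judged:
On the way, in this order (a step that is already met when the one before it is completed fails the run):
1. the flipper plate lies flat on its own side (value of joint flipper below 0.1 rad), for 0.2 s.
2. every panel is seated in a pocket of the flat plate, front up ((distance between panel_blue and pocket0 below 0.008 m or distance between panel_blue and pocket1 below 0.008 m or distance between panel_blue and pocket2 below 0.008 m) and angle between each of panel_blue, panel_red, panel_green's own z axis and vertical below 0.12 rad and (distance between panel_red and pocket0 below 0.008 m or distance between panel_red and pocket1 below 0.008 m or distance between panel_red and pocket2 below 0.008 m) and (distance between panel_green and pocket0 below 0.008 m or distance between panel_green and pocket1 below 0.008 m or distance between panel_green and pocket2 below 0.008 m) and value of joint flipper below 0.1 rad), for 0.2 s.
3. the plate is swung fully over onto the nests (value of joint flipper above 3 rad), for 0.2 s.
4. every panel lies front down in a nest and the plate is back flat on its own side ((distance between panel_blue and nest0 below 0.01 m or distance between panel_blue and nest1 below 0.01 m or distance between panel_blue and nest2 below 0.01 m) and angle between each of panel_blue, panel_red, panel_green's own z axis and vertical above 3.02 rad and (distance between panel_red and nest0 below 0.01 m or distance between panel_red and nest1 below 0.01 m or distance between panel_red and nest2 below 0.01 m) and (distance between panel_green and nest0 below 0.01 m or distance between panel_green and nest1 below 0.01 m or distance between panel_green and nest2 below 0.01 m) and value of joint flipper below 0.1 rad), for 0.2 s.
5. with panels nested and plate back, the pedal is pressed down to its stop (all of step 4 and value of joint pedal above 0.225 rad), for 0.25 s.
At the end, for the whole second after the job is handed in: Every panel present lies still, flat and front down (within 0.12 rad) on the cork board (its centre at least 20 mm inside the edges, its back 14 to 22 mm above the table), the flipper is flat on its own side (below 0.1 rad) and the pedal is up (below 0.05 rad) (x of panel_blue in the frame of board between -0.12 and 0.12 m and y of panel_blue in the frame of board between -0.15 and 0.15 m and z of panel_blue in the frame of board between 0.014 and 0.022 m and angle between each of panel_blue, panel_red, panel_green's own z axis and vertical above 3.02 rad and x of panel_red in the frame of board between -0.12 and 0.12 m and y of panel_red in the frame of board between -0.15 and 0.15 m and z of panel_red in the frame of board between 0.014 and 0.022 m and x of panel_green in the frame of board between -0.12 and 0.12 m and y of panel_green in the frame of board between -0.15 and 0.15 m and z of panel_green in the frame of board between 0.014 and 0.022 m and value of joint flipper below 0.1 rad and value of joint pedal below 0.05 rad and linear speed of each of panel_blue, panel_red, panel_green below 0.02 m/s); the robot touches nothing.
It fails at once if the stone figure is moved more than 3 cm or tipped over (distance of figure from where it was at the start of the episode above 0.03 m or angle between figure's own z axis and vertical above 0.5 rad).
It fails at once if the jar is moved more than 3 cm (distance of jar from where it was at the start of the episode above 0.03 m).
Of panel_blue, panel_red, panel_green only 2 to 3 are there at a start; the rules pass over those that are not, and their reading is None.
At some moment in a run one of panel_blue, panel_red, panel_green may be knocked a few centimetres aside while the robot is not near it.
Once in a run the grip may slacken for a moment while it holds something.
It also fails if it takes over 208 s, if anything falls off the work surface, if the arm or the gripper's body presses on something with over 40 N, if the wrist force passes 120 N, or if a joint passes its speed limit or range.

## Robot

A 7-joint arm with a two-finger parallel gripper is mounted at the origin on the work surface. World frame = base frame: x ahead of the robot, y to its left, z up, the work surface at z = 0. Lengths are in m, angles in rad, forces in N, time in s.
With the tool pointing down it reaches from about 0.4 to 0.85 m from the base axis. Payload 10.4 kg.
Tool frame: the origin (TCP) lies where the fingers leave the gripper's body, on its centre line; the fingertips stand r.tcp_to_tips ahead of it and the grasp point (between the pads) lies 54 mm ahead of it (r.tcp_to_tips is the distance from the TCP to the fingertips, in m); z points along the fingers, y is the line along which they close (so a half turn about z gives the same grasp; the last joint's range is limited). The gripper opens to 85 mm and grips with 20 to 120 N. Pads are 22 mm wide; open, the fingers measure 114 mm over their backs; the gripper's body (76 mm by 85 mm) begins 54 mm behind the grasp point. The pads swing forward as they close: fully open they stand 13 mm farther back than shut.
Start: joints at [-1.296, 0.332, -0.065, 1.46, 0.022, 1.35, -0.088], TCP at [0.183, 0.598, 0.304] pointing down, gripper open.
Joint ranges: [-2.6, 2.6], [-0.5, 2.12], [-1.47, 1.34], [0.16, 2.42], [-1.27, 4.41], [0.06, 2.06], [-2.6, 2.6]. Speed limits (rad/s): [2.22, 2.22, 2.79, 2.79, 3.14, 3.14, 3.14].

## Interface

Orientations are given as a unit quaternion [x, y, z, w].
In Python, from plant import r, get_image, calibration, job_done gives the robot as it stands.
- The arm moves only by the shell command python3 -m inch 'ROWS'. ROWS is JSON, a list of rows, each a list of 7 numbers: the shift along the world's x, y, z normalised to -1 to 1, where 1 is 300 mm, then the turn, a rotation vector about the world's x, y, z normalised to -1 to 1, where 1 is 360 degrees, then the opening, from 0 (shut) to 1 (fully open). A call has 1 to 8 rows; each row is the pose to reach, as a shift and turn from the pose commanded when the call began, turning the shorter way round; what a row does not reach only later rows make up. A row lasts 1/12 s, in which the tool goes at most 41.7 mm and 7.16 degrees, less where a joint would pass 70% of its speed; a pose out of reach is approached as far as the arm can. A call with a number of a shift or a turn outside -1 to 1 is refused whole. A call with a gripper value outside its range is refused whole. The fingers move at their own pace and stop on an object; the grip force is fixed at half the most. Time passes only in rows, so rows that repeat a pose let the fingers close. It gives the time, the measured TCP pose, the force, the opening and the grip force at its end, in the units of the state.
- r.sense(): the state, without advancing time (a new reading comes with each control period).
- get_image(name): name is "scene" or "top" or "wrist"; returns (picture, depth): 384x512x3 uint8, red, green, blue; 384x512 float32, m along the optical axis (not along the pixel's ray), 0 where there is no reading.
- calibration(name): a dict with "intrinsics" (3x3 intrinsics, pixels), "k1" (the pictures are not rectified: a ray, as slopes to the right and down, at radius r is drawn at 1 + k1 r^2 times it, then the intrinsics apply), "rvec" (rotation vector, rad) and "tvec" (3), from world to camera coordinates, as OpenCV has them. Camera axes: x right, y down, z forward; pixel columns grow to the right and rows downward; lengths in m; the calibration is good to about 2 mm. A picture is of the moment at which its call begins: read the wrist's pose just before it. calibration takes no time and is no camera call; for the wrist camera it gives the pose at the moment of the call.
- job_done(): hands the job in; it is judged then, once.
The state is a dict: "time": time; "joint_positions": joint angles; "joint_vel": joint speeds; "joint_efforts": joint torques, N m; "ee_pos": TCP position; "orientation": TCP orientation; "wrist_force": force on the tool from outside, world axes, zero at the start; "torque": the same for the moment, N m; "opening": finger opening in m; "grip_force": force on a finger pad.
Only numpy, scipy, OpenCV 4.12 (cv2) and the standard library are available. Lean on these libraries where they do the work, as an engineer would, in place of code of your own. Each camera call takes 0.05 s, during which the arm holds its last target. There are 200 camera calls.

## Working session

There is one attempt and no reset: what is moved stays moved. The work goes in short steps, Python scripts to look and compute and a shell command to move; the robot and the scene stay as the last step left them, time stands still between calls to the robot, and variables do not carry over. Pictures are saved under pics/ and viewed, at most 14 in all, crops included, and the job is handed in when it is done.

```bash
ls; mkdir -p pics; python3 - <<'E'
from plant import r,get_image,calibration
import cv2,numpy as np
print(r.tcp_to_tips, r.sense())
for n in("top","scene"):
    im,d=get_image(n); c=calibration(n); print(n,c)
    cv2.imwrite(f"pics/{n}0.png",im[:,:,::-1]); np.save(f"{n}0d.npy",d)
E
```

```text
pics
0.0726 {'time': 0.0, 'joint_positions': array([-1.2956232 ,  0.33287773, -0.06468905,  1.46098208,  0.02160032,
        1.34989538, -0.08847898]), 'joint_vel': array([-8.64367944e-06,  2.41574431e-04,  2.24681977e-03,  1.07543703e-04,
       -1.96356832e-03, -3.89959897e-04, -1.47856658e-03]), 'joint_efforts': array([-4.10475222e-04, -6.25444365e+01,  4.86177730e-02, -3.91607666e+01,
        1.60815421e-02,  9.59867612e-03, -8.18061096e-06]), 'ee_pos': array([0.18329352, 0.59721912, 0.30309271]), 'orientation': array([ 1.48320950e-01,  9.88939006e-01, -7.29951689e-04, -7.24324376e-05]), 'wrist_force': array([-0.06796557, -0.43510381,  0.61582964]), 'torque': array([0.02201841, 0.00815061, 0.03687861]), 'grip_force': 0.0, 'opening': 0.08521725671005474}
top {'intrinsics': array([[420.65080711,   0.        , 254.41079436],
       [  0.        , 420.65080711, 183.77307088],
       [  0.        ,   0.        ,   1.        ]]), 'k1': -0.09463944830269576, 'rvec': array([ 2.08119218, -2.12140648,  0.2440409 ]), 'tvec': array([0.04491673, 0.52597098, 0.93457065])}
scene {'intrinsics': array([[355.87840599,   0.        , 250.90928581],
       [  0.        , 355.87840599, 190.7282849 ],
       [  0.        ,   0.        ,   1.        ]]), 'k1': -0.06903401925820789, 'rvec': array([ 2.17525386,  0.58799083, -0.27871665]), 'tvec': array([-0.43766899, -0.10387348,  1.28404864])}
```

View pics/top0.png

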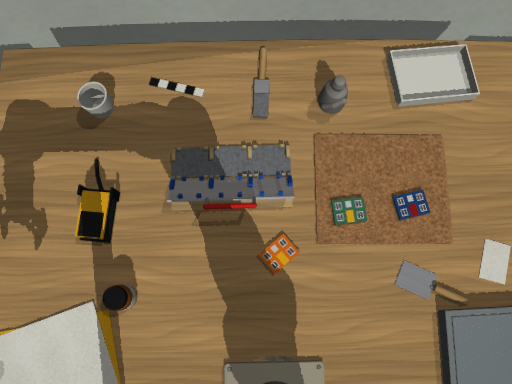

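View pics/scene0.png

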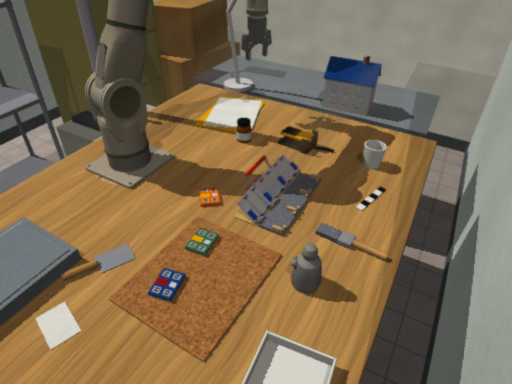

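Top view: robot base at bottom (275,380), x up, y left. Candidates: green panel (349,210), blue panel (411,204) on the cork; the look-alike is the orange one with a yellow door (279,252), off the board. There is no red panel. The red strip at (230,206) is the flipper bar, the pedal is at (95,215), the figure at (333,95) and the jar at (117,298).

```bash
cat > h.py <<'E'
import cv2,numpy as np
from plant import r,get_image,calibration
from scipy.spatial.transform import Rotation as R
def rays(c,uv):
    n=cv2.undistortPoints(np.float64(uv).reshape(-1,1,2),c["intrinsics"],np.array([c["k1"],0,0,0])).reshape(-1,2)
    M=R.from_rotvec(np.ravel(c["rvec"])).as_matrix(); t=np.ravel(c["tvec"])
    return -M.T@t, np.c_[n,np.ones(len(n))]@M      # origin, dirs (depth-scaled)
def plane(c,uv,z):
    o,d=rays(c,uv); return o+d*((z-o[2])/d[:,2])[:,None]
def depthpts(c,uv,dep):
    o,d=rays(c,uv); return o+d*np.array(dep)[:,None]
def mask(im,lo,hi):
    return cv2.inRange(cv2.cvtColor(im,cv2.COLOR_RGB2HSV),np.array(lo),np.array(hi))
COL=dict(green=((60,60,30),(90,255,255)),blue=((104,90,30),(125,255,255)),yellow=((22,150,120),(32,255,255)),orange=((4,180,150),(17,255,255)),red=((0,200,100),(3,255,255)))
def blobs(im,col,roi=None,minA=30,close=5):
    m=mask(im,*COL[col])
    if roi: k=np.zeros_like(m); x0,y0,x1,y1=roi; k[y0:y1,x0:x1]=1; m=m*k
    m=cv2.morphologyEx(m,cv2.MORPH_CLOSE,np.ones((close,close),np.uint8))
    cs=cv2.findContours(m,cv2.RETR_EXTERNAL,cv2.CHAIN_APPROX_NONE)[0]
    return sorted([q.reshape(-1,2) for q in cs if cv2.contourArea(q)>minA],key=lambda q:-cv2.contourArea(q))
def rect(P): # P Nx3 -> centre, sizes, yaw of long side (deg)
    (c,s,a)=cv2.minAreaRect(np.float32(P[:,:2]*1000))
    if s[0]<s[1]: s=s[::-1]; a+=90
    return np.round(c,1),np.round(s,1),round((a+90)%180-90,1)
E
python3 - <<'E'
from h import *
c=calibration("top"); im=cv2.imread("pics/top0.png")[:,:,::-1].copy(); d=np.load("top0d.npy")
sc=calibration("scene"); si=cv2.imread("pics/scene0.png")[:,:,::-1].copy(); sd=np.load("scene0d.npy")
for col,roi in(("green",(315,130,450,245)),("blue",(380,130,450,245)),("orange",(250,220,310,280))):
    for b in blobs(im,col,roi,close=9)[:1]: print(col,b.mean(0),rect(plane(c,b,.018)))
def cl(cam,im,d,m):
    v,u=np.nonzero((m>0)&(d>0)); return depthpts(cam,np.c_[u,v],d[v,u]),np.c_[u,v]
for cam,i,dd,n,roi in((c,im,d,"top",(190,190,270,220)),(sc,si,sd,"scene",(235,145,280,185))):
    m=mask(i,(0,170,80),(6,255,255))|mask(i,(174,170,80),(180,255,255)); k=np.zeros_like(m);x0,y0,x1,y1=roi;k[y0:y1,x0:x1]=1
    P,uv=cl(cam,i,dd,m*k); q=cv2.fitLine(np.float32(P),cv2.DIST_L2,0,.01,.01).ravel(); s=(P-q[3:])@q[:3]
    print("bar",n,len(P),np.median(P,0),q[:3],s.min(),s.max(), P[s.argmin()],P[s.argmax()])
# jig depth points: height map
v,u=np.mgrid[130:215,155:305]; u=u.ravel();v=v.ravel(); k=d[v,u]>0
P=depthpts(c,np.c_[u,v][k],d[v,u][k]); 
for lo in np.arange(.40,.66,.02):
    z=P[(P[:,0]>lo)&(P[:,0]<lo+.02)&(P[:,1]>-.02)&(P[:,1]<.2)]; print(round(lo,2),np.round(np.percentile(z[:,2],[5,50,95])*1000) if len(z) else 0)
J=P[(P[:,2]>.002)&(P[:,2]<.09)]
print("jig",rect(J))
for col,roi in(("yellow",(70,180,125,250)),):
    for b in blobs(im,col,roi)[:1]: print(col,b.mean(0),rect(plane(c,b,.045)))
m=cv2.inRange(cv2.cvtColor(im,cv2.COLOR_RGB2HSV),(0,0,0),(180,255,45)); 
k=np.zeros_like(m);k[208:240,75:108]=1
P,uv=cl(c,im,d,m*k); print("pad",len(P),np.median(uv,0),np.median(P,0),rect(P[(P[:,2]>.03)]))
# board
k=mask(im,(3,80,60),(12,255,200)); k[:, :312]=0;k[:,455:]=0;k[:130]=0;k[250:]=0
cs=max(cv2.findContours(cv2.morphologyEx(k,cv2.MORPH_OPEN,np.ones((5,5))),0,1)[0],key=cv2.contourArea).reshape(-1,2); print("board",rect(plane(c,cs,.006)))
x=lambda p:np.round(plane(c,[p],.0)[0],3)
print("fig",x((330,108)),"jar",plane(c,[(117,298)],.085))
E
```

```text
green [348.56637168 210.52212389] (array([ 465.6, -194.2]), array([79.8, 59.7]), -84.0)
blue [411.         204.40776699] (array([ 477. , -351.9]), array([80.1, 59.5]), -77.5)
orange [281.        252.3255814] (array([369.3, -24.4]), array([66.7, 58.9]), -50.7)
bar top 257 [0.46917469 0.08620723 0.09922989] [-0.01519226  0.9975329   0.06853669] -0.05652160801610835 0.06250023479242152 [0.47149509 0.03233455 0.09649348] [0.46837025 0.15131132 0.10074122]
bar scene 83 [0.47112762 0.07976737 0.09857177] [-0.10069341  0.9802199  -0.1703812 ] -0.050507836352696976 0.09865390459067079 [0.47034131 0.03133212 0.09431659] [4.09035775e-01 1.60845712e-01 1.93097271e-04]
0.4 0
0.42 0
0.44 0
0.46 [ -3.   1. 101.]
0.48 [ 1.  8. 66.]
0.5 [41. 50. 67.]
0.52 [25. 34. 43.]
0.54 [ 3. 18. 29.]
0.56 [ 5. 10. 15.]
0.58 [ 7. 10. 13.]
0.6 [ 7. 10. 20.]
0.62 [ 7. 10. 21.]
0.64 [-3. -0.  3.]
jig (array([574.6,  98.1]), array([383.5, 220. ]), 88.9)
pad 636 [ 91. 225.] [0.43602322 0.42366063 0.05094456] (array([439.2, 423.2]), array([61.7, 58.9]), 83.7)Traceback (most recent call last):
  File "<stdin>", line 26, in <module>
ValueError: max() iterable argument is empty
```

```bash
python3 - <<'E'
import cv2
a=cv2.imread("pics/top0.png"); 
cv2.imwrite("pics/c1.png",cv2.resize(a[125:280,160:440],None,fx=2.8,fy=2.8,interpolation=cv2.INTER_CUBIC))
E
```

```text
(no output)
```

View pics/c1.png

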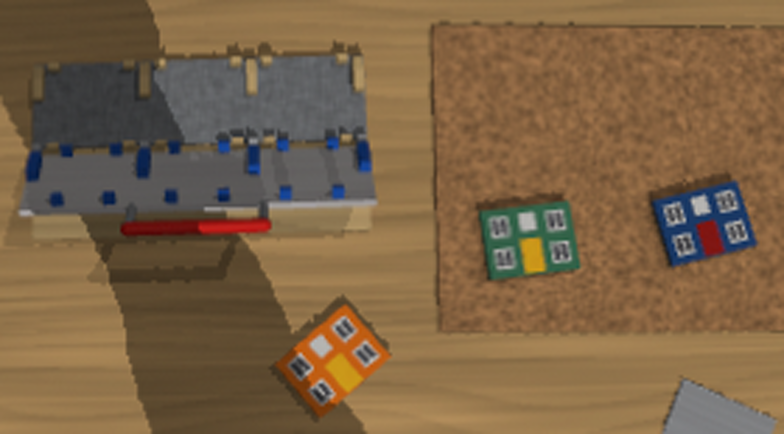

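The crop confirms it: green is left on the cork at (349,210), blue is right at (411,204), and the orange one is excluded. Next I'll pin down the jig frame.

```bash
python3 - <<'E'
from h import *
c=calibration("top"); im=cv2.imread("pics/top0.png")[:,:,::-1].copy(); d=np.load("top0d.npy")
m=mask(im,(0,0,0),(180,70,140)); m[:140]=0;m[182:]=0;m[:,:160]=0;m[:,300:]=0
v,u=np.nonzero((m>0)&(d>0)); P=depthpts(c,np.c_[u,v],d[v,u]); k=(P[:,2]>.003)&(P[:,2]<.02)&(P[:,0]>.555); print("felt",k.sum(),rect(plane(c,np.c_[u,v][k],.010)), np.median(P[k],0))
# felt far edge: for each column topmost
Q=plane(c,np.c_[u,v][k],.010); U=u[k];
far=np.array([Q[U==q][np.argmax(Q[U==q][:,0])] for q in np.unique(U)]); print("far edge yaw deg", np.degrees(np.arctan(np.polyfit(far[5:-5,1],far[5:-5,0],1))), np.median(far[:,0]), far[:,1].min(),far[:,1].max())
# plate plane fit
v,u=np.mgrid[176:205,175:285]; u=u.ravel();v=v.ravel(); P=depthpts(c,np.c_[u,v],d[v,u]); P=P[(P[:,2]>.02)&(P[:,2]<.08)]
A=np.c_[P[:,:2],np.ones(len(P))]; w=np.ones(len(P),bool)
for _ in range(5): s=np.linalg.lstsq(A[w],P[w,2],rcond=None)[0]; w=abs(A@s-P[:,2])<.004
print("plate",s,w.sum(),"angle",np.arctan(np.hypot(*s[:2])),"yaw",np.degrees(np.arctan2(-s[1],-s[0])))
b=np.concatenate([x for x in blobs(im,"red",(190,195,270,220),minA=5)]); print("bar z.095",rect(plane(c,b,.095)), b.min(0),b.max(0))
k=mask(im,(3,70,40),(14,255,220)); k[:,:312]=0;k[:,455:]=0;k[:130]=0;k[250:]=0
k=cv2.morphologyEx(k,cv2.MORPH_OPEN,np.ones((3,3),np.uint8));k=cv2.morphologyEx(k,cv2.MORPH_CLOSE,np.ones((25,25),np.uint8))
cs=max(cv2.findContours(k,0,1)[0],key=cv2.contourArea).reshape(-1,2); print("board",rect(plane(c,cs,.006)))
E
```

```text
felt 3183 (array([596.5,  92.7]), array([298.3,  85.1]), -89.5) [0.59677233 0.09244524 0.00979646]
far edge yaw deg [-0.75007419 32.40691273] 0.6367378387477268 -0.056395837888751896 0.24193447727872666
plate [-0.84647367 -0.00897317  0.48223766] 1815 angle 0.7024709864741167 yaw 0.6073493808740326
bar z.095 (array([468.2,  89.9]), array([115.1,   9.8]), -88.5) [205 203] [256 208]
board (array([ 527.8, -287.6]), array([329.2, 265.5]), 89.3)
```

```bash
cat > go.py <<'E'
# python3 go.py x y z yaw(deg of closing line) [...]: prints the shift/turn to type, from the measured pose
import sys; from h import *
s=r.sense(); p=np.array(s["ee_pos"]); q=R.from_quat(s["orientation"])
print("t",round(s["time"],1),"tcp",np.round(p,4),"yaw",round(float(np.degrees(np.arctan2(*q.as_matrix()[[1,0],1]))),1))
a=np.array(sys.argv[1:],float).reshape(-1,4)
for x,y,z,w in a:
    best=None
    for k in(0,180):
        t=np.radians(w+k); Y=[np.cos(t),np.sin(t),0]; Z=[0,0,-1]
        v=(R.from_matrix(np.c_[np.cross(Y,Z),Y,Z])*q.inv()).as_rotvec()
        if best is None or np.linalg.norm(v)<np.linalg.norm(best): best=v
    print(np.round((np.array([x,y,z])-p)/.3,3),np.round(best/2/np.pi,4))
E
python3 -m inch '[[0.6,-1,-0.1,0,0,-0.11,0.5],[0.6,-1,-0.1,0,0,-0.2,0.5],[0.6,-1,-0.1,0,0,-0.2,0.5],[0.6,-1,-0.1,0,0,-0.2,0.5],[0.6,-1,-0.1,0,0,-0.2,0.5],[0.6,-1,-0.1,0,0,-0.2,0.5],[0.6,-1,-0.1,0,0,-0.2,0.5],[0.6,-1,-0.1,0,0,-0.2,0.5]]'; python3 go.py 0.468 0.092 0.2 0.7
```

```text
time: 0.77
ee_pos: [0.3547, 0.3107, 0.2751]
orientation: [0.607, 0.795, -0.0, -0.0]
wrist_force: [1.1, -0.4, 0.0]
opening: 0.0428
grip_force: 0.0
t 0.8 tcp [0.3547 0.3107 0.2751] yaw 15.3
[ 0.378 -0.729 -0.25 ] [-0.     -0.     -0.0405]
```

```bash
python3 -m inch '[[0.378,-0.729,-0.25,0,0,-0.04,0.5],[0.378,-0.729,-0.25,0,0,-0.0405,0.5],[0.378,-0.729,-0.25,0,0,-0.0405,0.5],[0.378,-0.729,-0.25,0,0,-0.0405,0.5],[0.378,-0.729,-0.25,0,0,-0.0405,0.5],[0.378,-0.729,-0.25,0,0,-0.0405,0.5],[0.378,-0.729,-0.25,0,0,-0.0405,0.5],[0.378,-0.729,-0.25,0,0,-0.0405,0.5]]'; python3 go.py 0.468 0.092 0.1545 0.7
```

```text
time: 1.43
ee_pos: [0.468, 0.0909, 0.1995]
orientation: [0.702, 0.712, -0.001, 0.0]
wrist_force: [0.5, 1.0, -0.9]
opening: 0.043
grip_force: 0.0
t 1.4 tcp [0.468  0.0909 0.1995] yaw 0.7
[ 0.     0.004 -0.15 ] [ 0.0003 -0.0002 -0.0001]
```

```bash
python3 -m inch '[[0,0.004,-0.09,0,0,0,0.5],[0,0.004,-0.15,0,0,0,0.5],[0,0.004,-0.15,0,0,0,0.5],[0,0.004,-0.15,0,0,0,0],[0,0.004,-0.15,0,0,0,0],[0,0.004,-0.15,0,0,0,0],[0,0.004,-0.15,0,0,0,0],[0,0.004,-0.15,0,0,0,0]]'
```

```text
time: 2.1
ee_pos: [0.4681, 0.0959, 0.1568]
orientation: [0.7, 0.714, 0.001, -0.0]
wrist_force: [-3.4, 1.3, 6.4]
opening: 0.0091
grip_force: 58.9
```

```bash
python3 - <<'E'
from h import *
im,d=get_image("scene"); cv2.imwrite("pics/s1.png",cv2.resize(im[110:260,180:380,::-1],None,fx=3.5,fy=3.5,interpolation=2))
E
```

```text
(no output)
```

View pics/s1.png

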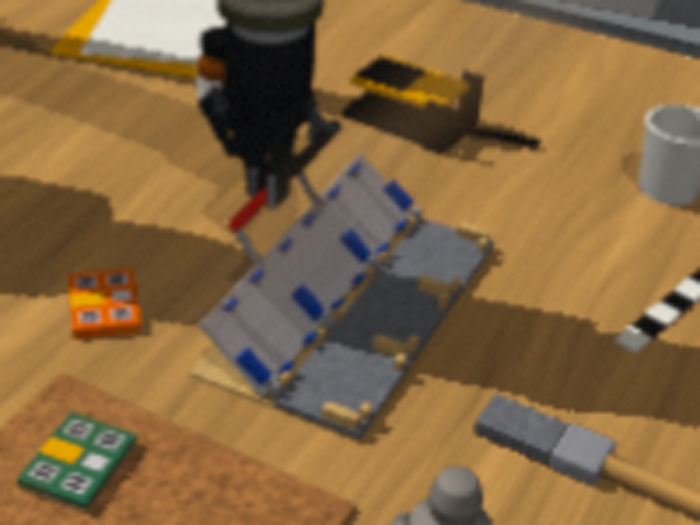

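The crop shows the fingers closed around the middle of the red bar at (262,200). Next I'll lay the plate flat along the arc.

```bash
python3 -m inch '[[-0.022,0,-0.03,0,0,0,0],[-0.045,0,-0.065,0,0,0,0],[-0.065,0,-0.11,0,0,0,0],[-0.08,0,-0.156,0,0,0,0],[-0.088,0,-0.2,0,0,0,0],[-0.093,0,-0.255,0,0,0,0],[-0.093,0,-0.258,0,0,0,0],[-0.093,0,-0.258,0,0,0,0]]'
```

```text
time: 2.82
ee_pos: [0.4396, 0.0957, 0.0781]
orientation: [0.7, 0.714, -0.0, -0.0]
wrist_force: [-0.5, 3.1, -4.8]
opening: 0.0094
grip_force: 63.5
```

```bash
python3 -m inch '[[0,0,0,0,0,0,0.5],[0,0,0,0,0,0,0.5],[0,0,0,0,0,0,0.5],[0,0,0.1,0,0,0,0.6],[0,0,0.3,0,0,0,1],[0,0,0.3,0,0,0,1],[0,0,0.3,0,0,0,1]]'; python3 go.py 0.4656 -0.1942 0.16 6
```

```text
time: 3.4
ee_pos: [0.4421, 0.0956, 0.1728]
orientation: [0.701, 0.713, 0.004, 0.001]
wrist_force: [0.4, 0.8, 1.1]
opening: 0.0845
grip_force: 0.0
t 3.4 tcp [0.4421 0.0956 0.1728] yaw 1.0
[ 0.078 -0.966 -0.043] [-0.0006  0.0011  0.0138]
```

```bash
python3 -m inch '[[0.078,-0.966,-0.043,0,0,0.0138,1],[0.078,-0.966,-0.043,0,0,0.0138,1],[0.078,-0.966,-0.043,0,0,0.0138,1],[0.078,-0.966,-0.043,0,0,0.0138,1],[0.078,-0.966,-0.043,0,0,0.0138,1],[0.078,-0.966,-0.043,0,0,0.0138,1],[0.078,-0.966,-0.043,0,0,0.0138,1],[0.078,-0.966,-0.043,0,0,0.0138,1]]'; python3 go.py 0.4656 -0.1942 0.0765 6
python3 - <<'E'
from h import *
c=calibration("top");im,d=get_image("top"); cv2.imwrite("pics/t2.png",cv2.resize(im[120:280,155:435,::-1],None,fx=2.8,fy=2.8,interpolation=2)); cv2.imwrite("pics/t2full.png",im[:,:,::-1])
for n,cam in(("wrist",calibration("wrist")),):
    w,wd=get_image(n)
    for b in blobs(w,"green",close=25,minA=400)[:1]: print("green wrist",rect(plane(cam,b,.018)))
    cv2.imwrite("pics/w2.png",w[:,:,::-1])
for b in blobs(im,"red",(190,195,270,240),minA=5)[:1]: print("bar",rect(plane(c,b,.0225)))
B=[plane(c,[b.mean(0)],.021)[0] for b in blobs(im,"blue",(160,140,300,230),minA=3,close=1)]
print(np.round(B,4))
E
```

```text
time: 4.07
ee_pos: [0.4619, -0.2028, 0.1556]
orientation: [0.672, 0.74, -0.001, 0.002]
wrist_force: [-1.1, -0.1, -0.2]
opening: 0.0852
grip_force: 0.0
t 4.1 tcp [ 0.4619 -0.2028  0.1556] yaw 5.5
[ 0.012  0.029 -0.264] [0.0007 0.0002 0.0013]
green wrist (array([ 463.8, -193. ]), array([79.4, 59.4]), -84.4)
bar (array([440.2,  91.7]), array([118.1,   9.4]), -88.0)
[[ 0.5342 -0.0504  0.021 ]
 [ 0.5316  0.2362  0.021 ]
 [ 0.5323  0.1403  0.021 ]
 [ 0.5335  0.0445  0.021 ]
 [ 0.4828  0.1668  0.021 ]
 [ 0.4831  0.2098  0.021 ]
 [ 0.5536  0.1664  0.021 ]
 [ 0.4839  0.1143  0.021 ]
 [ 0.485   0.0184  0.021 ]
 [ 0.5539  0.2099  0.021 ]
 [ 0.5547  0.1157  0.021 ]
 [ 0.5553  0.0192  0.021 ]
 [ 0.4838  0.0699  0.021 ]
 [ 0.4864 -0.0251  0.021 ]
 [ 0.5548 -0.0249  0.021 ]
 [ 0.5544  0.0712  0.021 ]]
```

View pics/t2.png

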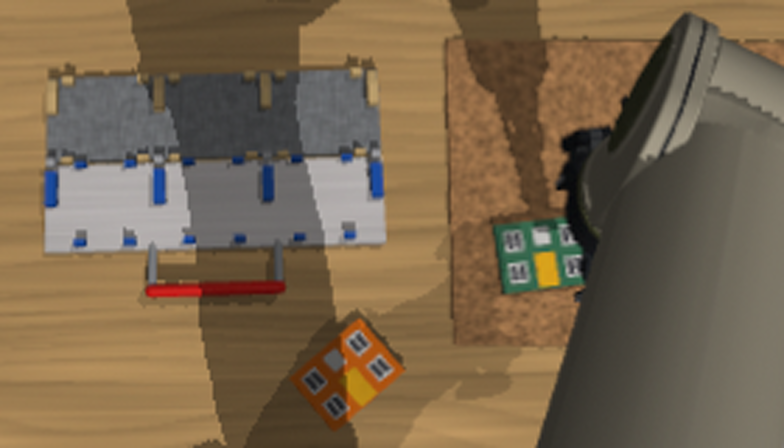

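```bash
python3 go.py 0.4648 -0.1937 0.0765 5.8
```

```text
t 4.2 tcp [ 0.4625 -0.1966  0.155 ] yaw 5.8
[ 0.008  0.01  -0.262] [ 0.0001 -0.0001  0.    ]
```

```bash
python3 -m inch '[[0.008,0.01,-0.12,0,0,0,1],[0.008,0.01,-0.22,0,0,0,1],[0.008,0.01,-0.262,0,0,0,1],[0.008,0.01,-0.262,0,0,0,1],[0.008,0.01,-0.262,0,0,0,1]]';  python3 go.py 0.4648 -0.1937 0.0765 5.8
```

```text
time: 4.58
ee_pos: [0.4656, -0.1911, 0.0769]
orientation: [0.669, 0.744, -0.0, -0.0]
wrist_force: [-0.2, -0.0, 1.1]
opening: 0.0856
grip_force: 0.0
t 4.6 tcp [ 0.4656 -0.1911  0.0769] yaw 6.1
[-0.003 -0.009 -0.001] [-0.     -0.0001 -0.0007]
```

```bash
python3 -m inch '[[-0.003,-0.009,0,0,0,0,0.8],[-0.003,-0.009,0,0,0,0,0],[-0.003,-0.009,0,0,0,0,0],[-0.003,-0.009,0,0,0,0,0],[-0.003,-0.009,0,0,0,0,0],[-0.003,-0.009,0.1,0,0,0,0],[-0.003,-0.009,0.23,0,0,0,0],[-0.003,-0.009,0.23,0,0,0,0]]';  python3 go.py 0.519 0.0924 0.142 0.6
```

```text
time: 5.25
ee_pos: [0.4673, -0.196, 0.1521]
orientation: [0.669, 0.743, 0.003, 0.004]
wrist_force: [0.7, -1.1, -1.0]
opening: 0.0577
grip_force: 66.5
t 5.2 tcp [ 0.4673 -0.196   0.1521] yaw 5.9
[ 0.172  0.961 -0.034] [ 0.0003  0.0014 -0.0149]
```

```bash
python3 -m inch '[[0.172,0.961,-0.034,0,0,-0.0149,0],[0.172,0.961,-0.034,0,0,-0.0149,0],[0.172,0.961,-0.034,0,0,-0.0149,0],[0.172,0.961,-0.034,0,0,-0.0149,0],[0.172,0.961,-0.034,0,0,-0.0149,0],[0.172,0.961,-0.034,0,0,-0.0149,0],[0.172,0.961,-0.034,0,0,-0.0149,0],[0.172,0.961,-0.034,0,0,-0.0149,0]]';  python3 -m inch '[[0,0,0,0,0,0,0],[0,0,0,0,0,0,0],[0,0,0,0,0,0,0]]'; python3 go.py 0.519 0.0924 0.095 0.6
python3 - <<'E'
from h import *
cam=calibration("wrist"); w,wd=get_image("wrist"); cv2.imwrite("pics/w3.png",w[:,:,::-1])
for b in blobs(w,"green",close=25,minA=400)[:1]: print("green wrist",b.min(0),b.max(0),rect(plane(cam,b,r.sense()["ee_pos"][2]-.0765+.018)))
E
```

```text
time: 5.92
ee_pos: [0.5169, 0.1032, 0.1362]
orientation: [0.699, 0.715, 0.002, -0.001]
wrist_force: [-0.7, 0.9, -1.2]
opening: 0.0581
grip_force: 66.5
time: 6.17
ee_pos: [0.5163, 0.0924, 0.1359]
orientation: [0.704, 0.71, 0.0, 0.0]
wrist_force: [0.3, -0.0, -0.5]
opening: 0.0579
grip_force: 66.5
t 6.2 tcp [0.5163 0.0924 0.1359] yaw 0.5
[ 0.009 -0.    -0.136] [0.     0.0001 0.0002]
green wrist [191 177] [318 319] (array([515.3,  95.7]), array([79.3, 58.7]), -89.6)
```

View pics/w3.png

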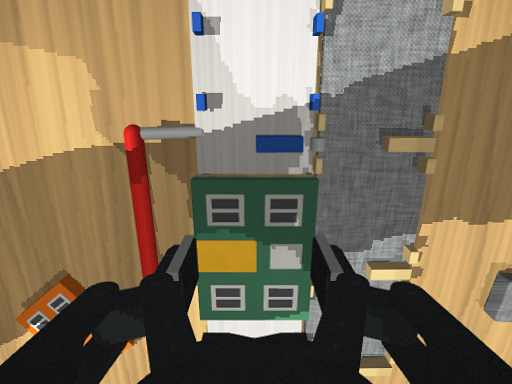

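```bash
python3 - <<'E'
from h import *
cam=calibration("wrist"); w=cv2.imread("pics/w3.png")[:,:,::-1].copy(); d=get_image("wrist")[1]
for b in blobs(w,"blue",minA=20,close=1): print(b.mean(0),np.round(plane(cam,[b.mean(0)],.021)[0],4))
v,u=np.nonzero(mask(w,*COL["green"])); P=depthpts(cam,np.c_[u,v],d[v,u]);P=P[d[v,u]>0]; print("z front",np.percentile(P[:,2],[10,50,90]))
for z in(np.median(P[:,2]),):
    b=blobs(w,"green",close=25,minA=400)[0]; print(rect(plane(cam,b,z)))
E
python3 go.py 0.519 0.0924 0.095 0.6
```

```text
[278.81300813 143.22764228] [0.5306 0.1429 0.021 ]
[197.26666667  23.        ] [0.482 0.211 0.021]
[318.22807018  23.73684211] [0.551  0.2113 0.021 ]
[200.91836735 101.81632653] [0.4823 0.1677 0.021 ]
[314.59183673 101.48979592] [0.5517 0.1685 0.021 ]
z front [0.07405553 0.07481526 0.07553857]
(array([515.3,  94.2]), array([80.8, 59.8]), -89.6)
t 6.3 tcp [0.5163 0.0925 0.1357] yaw 0.5
[ 0.009 -0.    -0.136] [-0.      0.0001  0.0002]
```

```bash
python3 -m inch '[[0.0065,-0.002,-0.06,0,0,0,0],[0.0065,-0.002,-0.12,0,0,0,0],[0.0065,-0.002,-0.14,0,0,0,0],[0.0065,-0.002,-0.16,0,0,0,0],[0.0065,-0.002,-0.175,0,0,0,0],[0.0065,-0.002,-0.182,0,0,0,0],[0.0065,-0.002,-0.182,0,0,0,0],[0.0065,-0.002,-0.182,0,0,0,0]]'
```

```text
time: 6.93
ee_pos: [0.5184, 0.0927, 0.0825]
orientation: [0.703, 0.711, 0.0, -0.0]
wrist_force: [-9.6, -2.6, 19.0]
opening: 0.058
grip_force: 68.7
```

```bash
python3 -m inch '[[-0.003,0,0.003,0,0,0,0],[-0.003,0,0.003,0,0,0,0.85],[-0.003,0,0.003,0,0,0,0.85],[-0.003,0,0.003,0,0,0,0.85],[-0.003,0,0.1,0,0,0,0.9],[-0.003,0,0.25,0,0,0,1],[-0.003,0,0.25,0,0,0,1]]'; python3 -m inch '[[0,0,0,0,0,0,1],[0,0,0,0,0,0,1],[0,0,0,0,0,0,1]]'
python3 - <<'E'
from h import *
cam=calibration("wrist"); w,d=get_image("wrist"); cv2.imwrite("pics/w4.png",w[:,:,::-1])
v,u=np.nonzero(mask(w,*COL["green"])); P=depthpts(cam,np.c_[u,v],d[v,u]);P=P[d[v,u]>0]; print("z front",np.percentile(P[:,2],[2,10,50,90,98]))
A=np.c_[P[:,:2],np.ones(len(P))]; print("slope",np.linalg.lstsq(A,P[:,2],rcond=None)[0][:2])
print(rect(plane(cam,blobs(w,"green",close=25,minA=400)[0],.022)))
for b in blobs(w,"blue",minA=20,close=1): print(b.mean(0),np.round(plane(cam,[b.mean(0)],.021)[0],4))
E
python3 go.py 0.477 -0.3519 0.16 12.5
```

```text
time: 7.52
ee_pos: [0.5201, 0.0935, 0.1614]
orientation: [0.703, 0.711, 0.003, 0.002]
wrist_force: [2.5, -0.4, 0.8]
opening: 0.0851
grip_force: 0.0
time: 7.77
ee_pos: [0.5167, 0.0934, 0.1547]
orientation: [0.703, 0.711, -0.001, -0.0]
wrist_force: [0.0, -0.6, -1.0]
opening: 0.0853
grip_force: 0.0
z front [0.02015575 0.0208087  0.02163543 0.02244809 0.02292087]
slope [0.00304148 0.00422201]
(array([516.7,  94.5]), array([79.9, 59.5]), -89.5)
[276.6 141. ] [0.5306 0.1428 0.021 ]
[274.02083333 261.        ] [0.5318 0.0479 0.021 ]
[203.52941176  32.29411765] [0.4822 0.211  0.021 ]
[312.38  32.46] [0.5511 0.2116 0.021 ]
[206.23255814 102.8372093 ] [0.4824 0.1679 0.021 ]
[309.23809524 102.66666667] [0.5518 0.1688 0.021 ]
[209.6097561  176.19512195] [0.483 0.117 0.021]
[212.1627907  230.18604651] [0.4835 0.0742 0.021 ]
[305.25641026 176.35897436] [0.5522 0.1176 0.021 ]
[214.7804878  286.24390244] [0.4839 0.0237 0.021 ]
[301.825 230.4  ] [0.5523 0.0748 0.021 ]
[298.68292683 286.70731707] [0.5529 0.0241 0.021 ]
[217.02941176 326.        ] [ 0.4845 -0.0168  0.021 ]
[296.0625 326.375 ] [ 0.553  -0.0164  0.021 ]
t 7.8 tcp [0.5166 0.0933 0.1545] yaw 0.7
[-0.132 -1.484  0.018] [ 0.0002 -0.0003  0.0328]
```

```bash
python3 -m inch '[[-0.08,-0.9,0.018,0,0,0.015,1],[-0.08,-0.9,0.018,0,0,0.032,1],[-0.08,-0.9,0.018,0,0,0.0328,1],[-0.08,-0.9,0.018,0,0,0.0328,1],[-0.08,-0.9,0.018,0,0,0.0328,1],[-0.08,-0.9,0.018,0,0,0.0328,1],[-0.08,-0.9,0.018,0,0,0.0328,1],[-0.08,-0.9,0.018,0,0,0.0328,1]]'; python3 -m inch '[[-0.05,-0.58,0,0,0,0,1],[-0.05,-0.58,0,0,0,0,1],[-0.05,-0.58,0,0,0,0,1],[-0.05,-0.58,0,0,0,0,1],[-0.05,-0.58,0,0,0,0,1],[-0.05,-0.58,0,0,0,0,1],[-0.05,-0.58,0,0,0,0,1],[-0.05,-0.58,0,0,0,0,1]]'
python3 - <<'E'
from h import *
cam=calibration("wrist"); w,d=get_image("wrist")
for b in blobs(w,"blue",minA=400,close=25)[:2]: print(b.mean(0),rect(plane(cam,b,.018)))
E
python3 go.py 0.477 -0.3519 0.0765 12.5
```

```text
time: 8.48
ee_pos: [0.4913, -0.1824, 0.1606]
orientation: [0.629, 0.777, -0.001, 0.0]
wrist_force: [-0.7, -0.1, -0.7]
opening: 0.0855
grip_force: 0.0
time: 9.15
ee_pos: [0.4788, -0.3488, 0.1602]
orientation: [0.625, 0.78, 0.0, -0.001]
wrist_force: [0.4, 0.6, -0.7]
opening: 0.0852
grip_force: 0.0
[250.25438596 202.16081871] (array([ 475.3, -351. ]), array([79.7, 59.5]), -77.9)
t 9.2 tcp [ 0.479  -0.3487  0.1605] yaw 12.6
[-0.007 -0.011 -0.28 ] [-0.0002 -0.0001 -0.0003]
```

```bash
python3 -m inch '[[-0.008,-0.011,-0.12,0,0,0,1],[-0.008,-0.011,-0.23,0,0,0,1],[-0.008,-0.011,-0.28,0,0,0,1],[-0.008,-0.011,-0.28,0,0,0,1],[-0.008,-0.011,-0.28,0,0,0,0.6],[-0.008,-0.011,-0.28,0,0,0,0],[-0.008,-0.011,-0.28,0,0,0,0],[-0.008,-0.011,-0.28,0,0,0,0]]'; python3 -m inch '[[0,0,0,0,0,0,0],[0,0,0,0,0,0,0],[0,0,0.1,0,0,0,0],[0,0,0.2,0,0,0,0],[0,0,0.2,0,0,0,0],[0,0,0.2,0,0,0,0]]';python3 go.py 0.52 -0.003 0.136 0.6
```

```text
time: 9.87
ee_pos: [0.4771, -0.3542, 0.0793]
orientation: [0.626, 0.78, 0.001, 0.002]
wrist_force: [-1.1, 2.5, 7.4]
opening: 0.0581
grip_force: 64.8
time: 10.37
ee_pos: [0.4772, -0.3545, 0.1399]
orientation: [0.626, 0.78, 0.001, 0.002]
wrist_force: [-0.4, 0.4, -1.5]
opening: 0.0576
grip_force: 64.7
t 10.4 tcp [ 0.4772 -0.3545  0.1399] yaw 12.5
[ 0.143  1.172 -0.013] [ 0.0004  0.0008 -0.033 ]
```

```bash
python3 -m inch '[[0.12,0.9,0.05,0,0,-0.015,0],[0.12,0.9,0.05,0,0,-0.033,0],[0.12,0.9,0.05,0,0,-0.033,0],[0.12,0.9,0.05,0,0,-0.033,0],[0.12,0.9,0.05,0,0,-0.033,0],[0.12,0.9,0.05,0,0,-0.033,0],[0.12,0.9,0.05,0,0,-0.033,0],[0.12,0.9,0.05,0,0,-0.033,0]]'; python3 -m inch '[[0.023,0.272,-0.06,0,0,0,0],[0.023,0.272,-0.06,0,0,0,0],[0.023,0.272,-0.06,0,0,0,0],[0.023,0.272,-0.06,0,0,0,0],[0.023,0.272,-0.06,0,0,0,0],[0.023,0.272,-0.06,0,0,0,0]]'
cat > held.py <<'E'
import sys; from h import *
cam=calibration("wrist"); w,d=get_image("wrist"); cv2.imwrite("pics/held.png",w[:,:,::-1])
bs=blobs(w,sys.argv[1],minA=1500,close=25)
if bs:
    b=bs[0]; m=np.zeros(d.shape,np.uint8); cv2.drawContours(m,[b.reshape(-1,1,2)],-1,1,-1); v,u=np.nonzero((m>0)&(d>0)); P=depthpts(cam,np.c_[u,v],d[v,u]); z=np.median(P[:,2]); print("z",z,rect(plane(cam,b,z)))
for b in blobs(w,"blue",minA=15,close=1): 
    if len(b)<200: print(b.mean(0).astype(int),np.round(plane(cam,[b.mean(0)],.021)[0],4))
E
python3 held.py blue; python3 go.py 0.52 -0.003 0.084 0.6
```

```text
time: 11.03
ee_pos: [0.5128, -0.0771, 0.1519]
orientation: [0.7, 0.714, 0.001, -0.001]
wrist_force: [0.9, -0.9, -0.5]
opening: 0.0579
grip_force: 64.6
time: 11.53
ee_pos: [0.5187, -0.0037, 0.1342]
orientation: [0.704, 0.71, -0.0, 0.0]
wrist_force: [0.3, -0.4, -1.0]
opening: 0.0576
grip_force: 64.6
z 0.07266880719990514 (array([517.6,   8.5]), array([98.7, 60.1]), -89.7)
[277 143] [0.5318 0.047  0.021 ]
[194  22] [0.4832 0.1148 0.021 ]
[316  22] [0.552  0.1154 0.021 ]
[198 101] [0.4835 0.072  0.021 ]
[312 101] [0.5526 0.0724 0.021 ]
t 11.6 tcp [ 0.5187 -0.0038  0.1343] yaw 0.5
[ 0.004  0.003 -0.168] [0.     0.0001 0.0004]
```

```bash
python3 -m inch '[[0.0035,0.0035,-0.06,0,0,0,0],[0.0035,0.0035,-0.11,0,0,0,0],[0.0035,0.0035,-0.13,0,0,0,0],[0.0035,0.0035,-0.15,0,0,0,0],[0.0035,0.0035,-0.165,0,0,0,0],[0.0035,0.0035,-0.167,0,0,0,0],[0.0035,0.0035,-0.167,0,0,0,0]]'
```

```text
time: 12.17
ee_pos: [0.52, -0.0015, 0.0843]
orientation: [0.704, 0.711, 0.0, 0.0]
wrist_force: [0.4, -0.2, -0.7]
opening: 0.0576
grip_force: 64.6
```

```bash
python3 -m inch '[[0,0,0,0,0,0,0.85],[0,0,0,0,0,0,0.85],[0,0,0,0,0,0,0.85],[0,0,0.1,0,0,0,0.9],[0,0,0.25,0,0,0,1],[0,0,0.25,0,0,0,1],[0,0,0.25,0,0,0,1],[0,0,0.25,0,0,0,1]]'
python3 held.py blue; python3 go.py 0.43 0.0924 0.16 0.6; cp pics/held.png pics/w5.png
```

```text
time: 12.83
ee_pos: [0.5199, -0.0009, 0.1592]
orientation: [0.703, 0.711, 0.001, 0.0]
wrist_force: [0.4, 0.4, -1.2]
opening: 0.085
grip_force: 0.0
z 0.02166417917655758 (array([518.6,  -1. ]), array([104.9,  74.7]), -89.4)
[200  37] [0.4832 0.115  0.021 ]
[275   1] [0.531  0.1359 0.021 ]
[306  36] [0.5521 0.1158 0.021 ]
[203 105] [0.4836 0.0721 0.021 ]
[207 176] [0.4842 0.0211 0.021 ]
[209 230] [ 0.4845 -0.0219  0.021 ]
[300 176] [0.5532 0.0218 0.021 ]
[303 105] [0.5525 0.0725 0.021 ]
[297 230] [ 0.5534 -0.0212  0.021 ]
t 12.9 tcp [ 0.5194 -0.001   0.1585] yaw 0.6
[-0.298  0.311  0.005] [-0.     -0.0001 -0.    ]
```

```bash
python3 -m inch '[[-0.264,0.311,0.005,0,0,0,0.5],[-0.264,0.311,0.005,0,0,0,0.5],[-0.264,0.311,0.005,0,0,0,0.5],[-0.264,0.311,0.005,0,0,0,0.5],[-0.264,0.311,0.005,0,0,0,0.5],[-0.264,0.311,0.005,0,0,0,0.5]]'
python3 - <<'E'
from h import *
im,d=get_image("top"); cv2.imwrite("pics/t3.png",cv2.resize(im[130:250,155:395,::-1],None,fx=3,fy=3,interpolation=2))
E
python3 go.py 0.4405 0.0924 0.0785 0.6
```

```text
time: 13.38
ee_pos: [0.4404, 0.0919, 0.16]
orientation: [0.703, 0.711, -0.0, -0.0]
wrist_force: [-0.7, -0.1, 0.0]
opening: 0.0428
grip_force: 0.0
t 13.4 tcp [0.4408 0.0913 0.1601] yaw 0.5
[-0.001  0.004 -0.272] [ 0.0001 -0.0001  0.0002]
```

View pics/t3.png

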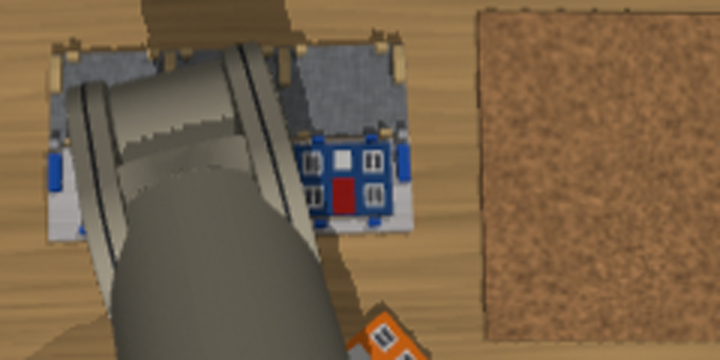

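Blue is seated in pocket 0 (crop 345,180) and the cork is empty. The arm hides green, which was already measured as seated. Gripping the bar now.

```bash
python3 -m inch '[[0,0.003,-0.12,0,0,0,0.5],[0,0.003,-0.23,0,0,0,0.5],[0,0.003,-0.27,0,0,0,0.5],[0,0.003,-0.27,0,0,0,0.2],[0,0.003,-0.27,0,0,0,0],[0,0.003,-0.27,0,0,0,0],[0,0.003,-0.27,0,0,0,0],[0,0.003,-0.27,0,0,0,0]]'; python3 go.py 0.4405 0.0924 0.079 0.6
python3 -c "
import numpy as np
for a in np.arange(.2,3.15,.2): print(round(a,2),np.round(.118*(1-np.cos(a))/.3,3),np.round(.118*np.sin(a)/.3,3))"
```

```text
time: 14.1
ee_pos: [0.4398, 0.0918, 0.08]
orientation: [0.704, 0.71, -0.001, -0.001]
wrist_force: [-4.8, -2.9, -3.3]
opening: 0.0096
grip_force: 58.4
t 14.1 tcp [0.4398 0.0918 0.08  ] yaw 0.5
[ 0.002  0.002 -0.003] [ 0.0001 -0.0004  0.0002]
0.2 0.008 0.078
0.4 0.031 0.153
0.6 0.069 0.222
0.8 0.119 0.282
1.0 0.181 0.331
1.2 0.251 0.367
1.4 0.326 0.388
1.6 0.405 0.393
1.8 0.483 0.383
2.0 0.557 0.358
2.2 0.625 0.318
2.4 0.683 0.266
2.6 0.73 0.203
2.8 0.764 0.132
3.0 0.783 0.056
```

```bash
python3 -m inch '[[0.004,0,0.059,0,0,0,0],[0.018,0,0.116,0,0,0,0],[0.039,0,0.171,0,0,0,0],[0.069,0,0.222,0,0,0,0],[0.106,0,0.268,0,0,0,0],[0.149,0,0.308,0,0,0,0],[0.198,0,0.341,0,0,0,0],[0.251,0,0.367,0,0,0,0]]'
python3 -c "
import numpy as np
b=1.2
for a in [1.35,1.5,1.6,1.7,1.8,1.9,2.0,2.1]: print(a,np.round(.118*(np.cos(b)-np.cos(a))/.3,3),np.round(.118*(np.sin(a)-np.sin(b))/.3,3))
b=2.1
for a in [2.25,2.4,2.55,2.7,2.85,3.0,3.1,3.14]: print(a,np.round(.118*(np.cos(b)-np.cos(a))/.3,3),np.round(.118*(np.sin(a)-np.sin(b))/.3,3))"
```

```text
time: 14.77
ee_pos: [0.513, 0.0924, 0.1922]
orientation: [0.704, 0.711, -0.003, -0.004]
wrist_force: [-3.7, -3.9, -3.3]
opening: 0.0091
grip_force: 59.8
1.35 0.056 0.017
1.5 0.115 0.026
1.6 0.154 0.027
1.7 0.193 0.023
1.8 0.232 0.016
1.9 0.27 0.006
2.0 0.306 -0.009
2.1 0.341 -0.027
2.25 0.049 -0.033
2.4 0.091 -0.074
2.55 0.128 -0.12
2.7 0.157 -0.171
2.85 0.178 -0.226
3.0 0.191 -0.284
3.1 0.194 -0.323
3.14 0.195 -0.339
```

```bash
python3 -m inch '[[0.056,0,0.017,0,0,0,0],[0.115,0,0.026,0,0,0,0],[0.154,0,0.027,0,0,0,0],[0.193,0,0.023,0,0,0,0],[0.232,0,0.016,0,0,0,0],[0.27,0,0.006,0,0,0,0],[0.306,0,-0.009,0,0,0,0],[0.341,0,-0.027,0,0,0,0]]'
```

```text
time: 15.43
ee_pos: [0.6165, 0.0935, 0.1809]
orientation: [0.703, 0.711, -0.002, -0.002]
wrist_force: [-13.5, -13.3, -8.1]
opening: 0.0092
grip_force: 67.2
```

```bash
python3 -m inch '[[0.049,0,-0.033,0,0,0,0],[0.091,0,-0.074,0,0,0,0],[0.128,0,-0.12,0,0,0,0],[0.157,0,-0.171,0,0,0,0],[0.178,0,-0.226,0,0,0,0],[0.191,0,-0.284,0,0,0,0],[0.194,0,-0.323,0,0,0,0],[0.195,0,-0.339,0,0,0,0]]'; python3 -m inch '[[0,0,0,0,0,0,0],[0,0,-0.003,0,0,0,0],[0,0,-0.003,0,0,0,0]]'; python3 go.py 0.676 0.0924 0.079 0.6
```

```text
time: 16.1
ee_pos: [0.6758, 0.0929, 0.0795]
orientation: [0.703, 0.711, -0.001, -0.001]
wrist_force: [-9.9, 0.4, 5.6]
opening: 0.0096
grip_force: 72.3
time: 16.35
ee_pos: [0.6757, 0.0929, 0.0795]
orientation: [0.703, 0.711, -0.001, -0.001]
wrist_force: [-5.9, 0.1, -2.3]
opening: 0.0093
grip_force: 71.5
t 16.4 tcp [0.6757 0.0929 0.0795] yaw 0.6
[ 0.001 -0.002 -0.002] [ 0.     -0.0004 -0.    ]
```

```bash
python3 -c "
import numpy as np
for b,L in((3.14,[3.0,2.85,2.7,2.55,2.4,2.25]),(2.25,[2.1,1.95,1.8,1.65,1.5,1.35,1.2,1.05]),(1.05,[.9,.75,.6,.45,.3,.15,.05,0])):
  for a in L: print(a,np.round(.118*(np.cos(b)-np.cos(a))/.3,3),np.round(.118*(np.sin(a)-np.sin(b))/.3,3))"
```

```text
3.0 -0.004 0.055
2.85 -0.017 0.112
2.7 -0.038 0.167
2.55 -0.067 0.219
2.4 -0.103 0.265
2.25 -0.146 0.305
2.1 -0.049 0.033
1.95 -0.101 0.059
1.8 -0.158 0.077
1.65 -0.216 0.086
1.5 -0.275 0.086
1.35 -0.333 0.078
1.2 -0.39 0.061
1.05 -0.443 0.035
0.9 -0.049 -0.033
0.75 -0.092 -0.073
0.6 -0.129 -0.119
0.45 -0.158 -0.17
0.3 -0.18 -0.225
0.15 -0.193 -0.282
0.05 -0.197 -0.322
0 -0.198 -0.341
```

```bash
python3 -m inch '[[0,0,0,0,0,0,0],[0,0,0,0,0,0,0],[-0.004,0,0.055,0,0,0,0],[-0.017,0,0.112,0,0,0,0],[-0.038,0,0.167,0,0,0,0],[-0.067,0,0.219,0,0,0,0],[-0.103,0,0.265,0,0,0,0],[-0.146,0,0.305,0,0,0,0]]'; python3 -m inch '[[-0.049,0,0.033,0,0,0,0],[-0.101,0,0.059,0,0,0,0],[-0.158,0,0.077,0,0,0,0],[-0.216,0,0.086,0,0,0,0],[-0.275,0,0.086,0,0,0,0],[-0.333,0,0.078,0,0,0,0],[-0.39,0,0.061,0,0,0,0],[-0.443,0,0.035,0,0,0,0]]'
```

```text
time: 17.02
ee_pos: [0.6324, 0.093, 0.172]
orientation: [0.704, 0.711, 0.0, 0.0]
wrist_force: [-0.6, -1.4, -12.5]
opening: 0.0097
grip_force: 62.9
time: 17.68
ee_pos: [0.5022, 0.0922, 0.1857]
orientation: [0.704, 0.71, 0.004, 0.002]
wrist_force: [-0.6, -19.4, 13.0]
opening: 0.009
grip_force: 65.4
```

```bash
python3 -m inch '[[-0.049,0,-0.033,0,0,0,0],[-0.092,0,-0.073,0,0,0,0],[-0.129,0,-0.119,0,0,0,0],[-0.158,0,-0.17,0,0,0,0],[-0.18,0,-0.225,0,0,0,0],[-0.193,0,-0.282,0,0,0,0],[-0.197,0,-0.322,0,0,0,0],[-0.198,0,-0.345,0,0,0,0]]'; python3 -m inch '[[0,0,-0.002,0,0,0,0],[0,0,-0.002,0,0,0,0.4],[0,0,-0.002,0,0,0,0.4],[0,0,-0.002,0,0,0,0.4],[0,0,0.2,0,0,0,0.4],[0,0,0.35,0,0,0,0.4],[0,0,0.35,0,0,0,0],[0,0,0.35,0,0,0,0]]';  python3 go.py 0.436 0.4237 0.18 0.6
```

```text
time: 18.35
ee_pos: [0.4399, 0.0938, 0.078]
orientation: [0.704, 0.711, 0.0, -0.001]
wrist_force: [-10.1, 4.0, 6.4]
opening: 0.0094
grip_force: 74.5
time: 19.02
ee_pos: [0.4436, 0.0933, 0.1879]
orientation: [0.704, 0.71, 0.005, 0.001]
wrist_force: [0.1, 1.3, -0.0]
opening: 0.0106
grip_force: 0.0
t 19.0 tcp [0.4436 0.0933 0.1879] yaw 0.5
[-0.025  1.101 -0.026] [-0.0008  0.0013  0.0002]
```

Next I'll move above the pedal and check the nests from the top.

```bash
python3 -m inch '[[-0.025,1,-0.026,0,0,0,0],[-0.025,1,-0.026,0,0,0,0],[-0.025,1,-0.026,0,0,0,0],[-0.025,1,-0.026,0,0,0,0],[-0.025,1,-0.026,0,0,0,0],[-0.025,1,-0.026,0,0,0,0],[-0.025,1,-0.026,0,0,0,0],[-0.025,1,-0.026,0,0,0,0]]'; python3 -m inch '[[0,0.101,0,0,0,0,0],[0,0.101,0,0,0,0,0],[0,0.101,0,0,0,0,0]]'
python3 - <<'E'
from h import *
c=calibration("top"); im,d=get_image("top"); cv2.imwrite("pics/t4.png",cv2.resize(im[110:260,55:315,::-1],None,fx=3,fy=3,interpolation=2)); np.save("t4d.npy",d)
for y in(-.003,.0924,.188):
    v,u=np.mgrid[135:185,160:300];u=u.ravel();v=v.ravel();P=depthpts(c,np.c_[u,v],d[v,u]);k=(abs(P[:,0]-.5955)<.025)&(abs(P[:,1]-y)<.033)
    A=np.c_[P[k,:2],np.ones(k.sum())];print(y,k.sum(),np.percentile(P[k,2],[5,50,95]),np.linalg.lstsq(A,P[k,2],rcond=None)[0][:2])
E
python3 go.py 0.436 0.4237 0.13 0.6
```

```text
time: 19.68
ee_pos: [0.4309, 0.4005, 0.1745]
orientation: [0.701, 0.713, 0.001, -0.001]
wrist_force: [-1.3, 1.2, -0.1]
opening: 0.0
grip_force: 0.0
time: 19.93
ee_pos: [0.4329, 0.4247, 0.1746]
orientation: [0.703, 0.712, 0.0, 0.0]
wrist_force: [-0.1, -0.3, -0.3]
opening: -0.0001
grip_force: 0.0
-0.003 545 [0.01552605 0.0218986  0.02509654] [ 0.06220618 -0.00269073]
0.0924 533 [0.01762613 0.02167568 0.02486871] [0.04510576 0.00051369]
0.188 496 [0.00714087 0.00978402 0.01262611] [ 0.00184736 -0.00156776]
t 20.0 tcp [0.4334 0.4232 0.1747] yaw 0.6
[ 0.009  0.002 -0.149] [ 0.      0.0001 -0.    ]
```

View pics/t4.png

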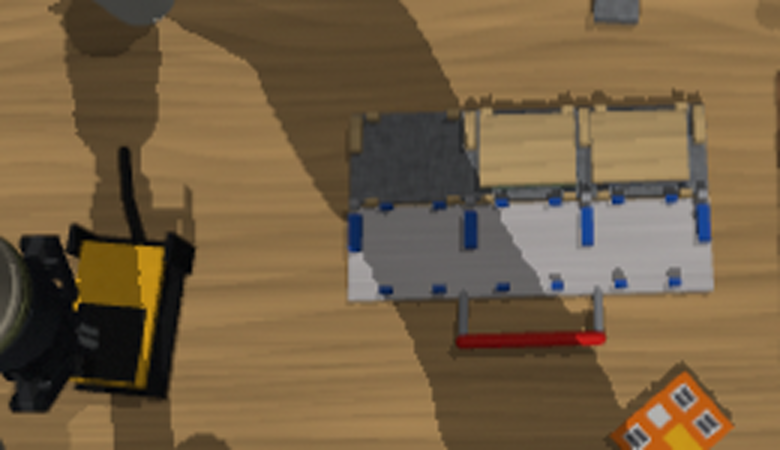

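The panels lie back-up in nest 0 (640,145) and nest 1 (528,147), flat at 22 mm, and the plate is flat. Pressing the pedal now.

```bash
python3 -m inch '[[0.009,0.002,-0.1,0,0,0,0],[0.009,0.002,-0.16,0,0,0,0],[0.009,0.002,-0.19,0,0,0,0],[0.009,0.002,-0.22,0,0,0,0],[0.009,0.002,-0.238,0,0,0,0],[0.009,0.002,-0.243,0,0,0,0],[0.009,0.002,-0.243,0,0,0,0]]'; python3 go.py 0.436 0.4237 0.1 0.6
```

```text
time: 20.57
ee_pos: [0.4377, 0.4225, 0.105]
orientation: [0.704, 0.71, 0.001, 0.0]
wrist_force: [-6.5, -9.4, 26.2]
opening: 0.0
grip_force: 13.1
t 20.6 tcp [0.4377 0.4225 0.105 ] yaw 0.4
[-0.006  0.004 -0.017] [-0.0001  0.0002  0.0004]
```

```bash
python3 -m inch '[[0,0,-0.004,0,0,0,0],[0,0,-0.004,0,0,0,0],[0,0,-0.004,0,0,0,0],[0,0,-0.004,0,0,0,0]]'; python3 -m inch '[[0,0,0.03,0,0,0,0],[0,0,0.07,0,0,0,0],[0,0,0.12,0,0,0,0],[0,0,0.25,0,0,0,0.5],[0,0,0.25,0,0,0,1],[0,0,0.25,0,0,0,1],[0,0,0.25,0,0,0,1]]'; python3 go.py 0.5955 0.0924 0.16 0.6
python3 - <<'E'
from h import *
c=calibration("top"); im,d=get_image("top")
m=mask(im,*COL["yellow"]); v,u=np.nonzero((m>0)&(d>0)); k=(u>70)&(u<125)&(v>180)&(v<250); P=depthpts(c,np.c_[u,v][k],d[v[k],u[k]]); print("pedal z range",np.percentile(P[:,2],[5,50,95]))
E
```

```text
time: 20.9
ee_pos: [0.4378, 0.4225, 0.1047]
orientation: [0.704, 0.71, 0.001, -0.0]
wrist_force: [-8.5, -12.0, 33.0]
opening: -0.0004
grip_force: 17.2
time: 21.48
ee_pos: [0.436, 0.4234, 0.176]
orientation: [0.704, 0.711, 0.0, -0.0]
wrist_force: [-0.6, 0.1, -0.5]
opening: 0.0482
grip_force: 0.0
t 21.5 tcp [0.436  0.4234 0.176 ] yaw 0.6
[ 0.532 -1.103 -0.053] [-0.0001  0.0001  0.0001]Traceback (most recent call last):
  File "<stdin>", line 3, in <module>
  File "h.py", line 11, in depthpts
    o,d=rays(c,uv); return o+d*np.array(dep)[:,None]
        ~~~~^^^^^^
  File "h.py", line 5, in rays
    n=cv2.undistortPoints(np.float64(uv).reshape(-1,1,2),c["intrinsics"],np.array([c["k1"],0,0,0])).reshape(-1,2)
      ~~~~~~~~~~~~~~~~~~~^^^^^^^^^^^^^^^^^^^^^^^^^^^^^^^^^^^^^^^^^^^^^^^^^^^^^^^^^^^^^^^^^^^^^^^^^^
cv2.error: OpenCV(4.12.0) /io/opencv/modules/calib3d/src/undistort.dispatch.cpp:347: error: (-215:Assertion failed) CV_IS_MAT(_src) && CV_IS_MAT(_dst) && (_src->rows == 1 || _src->cols == 1) && (_dst->rows == 1 || _dst->cols == 1) && _src->cols + _src->rows - 1 == _dst->rows + _dst->cols - 1 && (CV_MAT_TYPE(_src->type) == CV_32FC2 || CV_MAT_TYPE(_src->type) == CV_64FC2) && (CV_MAT_TYPE(_dst->type) == CV_32FC2 || CV_MAT_TYPE(_dst->type) == CV_64FC2) in function 'cvUndistortPointsInternal'
```

```bash
python3 -m inch '[[0.532,-0.9,-0.053,0,0,0,1],[0.532,-0.9,-0.053,0,0,0,1],[0.532,-0.9,-0.053,0,0,0,1],[0.532,-0.9,-0.053,0,0,0,1],[0.532,-0.9,-0.053,0,0,0,1],[0.532,-0.9,-0.053,0,0,0,1],[0.532,-0.9,-0.053,0,0,0,1],[0.532,-0.9,-0.053,0,0,0,1]]'; python3 -m inch '[[0,-0.203,0,0,0,0,1],[0,-0.203,0,0,0,0,1],[0,-0.203,0,0,0,0,1],[0,-0.203,0,0,0,0,1],[0,-0.203,0,0,0,0,1]]'
cat > ply.py <<'E'
from h import *
def seg(n,roi,z):   # plywood backs: pixels at height .016-.028
    cam=calibration(n); im,d=get_image(n); v,u=np.nonzero(d>0); P=depthpts(cam,np.c_[u,v],d[v,u])
    x0,x1,y0,y1=roi; k=(abs(P[:,2]-z)<.0035)&(P[:,0]>x0)&(P[:,0]<x1)&(P[:,1]>y0)&(P[:,1]<y1)
    m=np.zeros(d.shape,np.uint8); m[v[k],u[k]]=255; hsv=cv2.inRange(cv2.cvtColor(im,cv2.COLOR_RGB2HSV),np.array((8,40,60)),np.array((30,200,255))); m&=hsv
    m=cv2.morphologyEx(m,cv2.MORPH_CLOSE,np.ones((5,5),np.uint8)); m=cv2.morphologyEx(m,cv2.MORPH_OPEN,np.ones((9,9),np.uint8))
    for q in cv2.findContours(m,0,1)[0]:
        if cv2.contourArea(q)>150: print(n,q.reshape(-1,2).mean(0).astype(int),rect(plane(cam,q.reshape(-1,2),z)))
    return im
E
python3 - <<'E'
from ply import *
im=seg("wrist",(.545,.65,-.06,.15),.022); cv2.imwrite("pics/w6.png",im[:,:,::-1])
E
python3 go.py 0.5955 0.0924 0.085 0.6
```

```text
time: 22.2
ee_pos: [0.5967, 0.1477, 0.1587]
orientation: [0.705, 0.709, -0.001, 0.001]
wrist_force: [0.1, -0.9, 0.8]
opening: 0.0854
grip_force: 0.0
time: 22.62
ee_pos: [0.595, 0.0938, 0.1589]
orientation: [0.703, 0.711, -0.0, -0.0]
wrist_force: [0.4, 0.4, 0.7]
opening: 0.0851
grip_force: 0.0
wrist [262 232] (array([601.6,  59. ]), array([177.5,  66.3]), -89.5)
t 22.7 tcp [0.5951 0.0944 0.159 ] yaw 0.7
[ 0.001 -0.007 -0.247] [-0.     -0.0002 -0.0003]
```

View pics/w6.png

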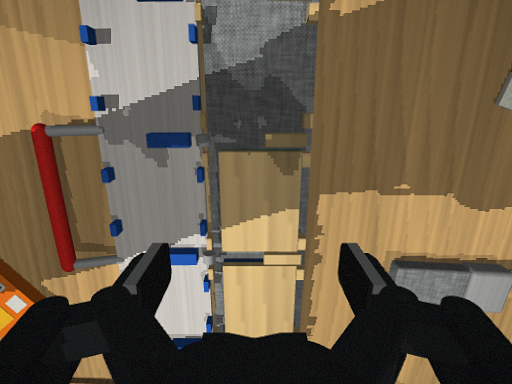

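The plywood backs are at (258,202) for nest 1 and (260,300) for nest 0, both square in their nests.

```bash
python3 - <<'E'
from h import *
c=calibration("wrist")
P=plane(c,[(217.5,151),(299.5,151),(300,253),(218.5,253),(223,265),(296,265)],.022); print(np.round(P[:,:2],4),P[:4].mean(0))
E
```

```text
[[0.5672 0.1359]
 [0.626  0.1365]
 [0.6311 0.0545]
 [0.5658 0.0538]
 [0.5692 0.0428]
 [0.6285 0.0435]] [0.59754238 0.0951711  0.022     ]
```

```bash
python3 -m inch '[[0.006,-0.003,-0.1,0,0,0,0.95],[0.006,-0.003,-0.18,0,0,0,0.95],[0.006,-0.003,-0.22,0,0,0,0.95],[0.006,-0.003,-0.247,0,0,0,0.95],[0.006,-0.003,-0.247,0,0,0,0.95]]'; python3 -m inch '[[0,0,0,0,0,0,0.6],[0,0,0,0,0,0,0],[0,0,0,0,0,0,0],[0,0,0,0,0,0,0],[0,0,0,0,0,0,0],[0,0,0,0,0,0,0]]'
```

```text
time: 23.08
ee_pos: [0.5964, 0.0927, 0.0841]
orientation: [0.703, 0.711, -0.001, -0.001]
wrist_force: [-0.3, 1.1, -0.2]
opening: 0.0812
grip_force: 0.0
time: 23.58
ee_pos: [0.5981, 0.0923, 0.0876]
orientation: [0.703, 0.711, 0.001, 0.0]
wrist_force: [-3.0, -1.0, 8.2]
opening: 0.0571
grip_force: 62.1
```

```bash
python3 -m inch '[[0,0,0.08,0,0,0,0],[0,0,0.2,0,0,0,0],[0,0,0.2,0,0,0,0]]'; python3 -m inch '[[-0.26,-0.974,0,0,0,0,0],[-0.26,-0.974,0,0,0,0,0],[-0.26,-0.974,0,0,0,0,0],[-0.26,-0.974,0,0,0,0,0],[-0.26,-0.974,0,0,0,0,0],[-0.26,-0.974,0,0,0,0,0],[-0.26,-0.974,0,0,0,0,0],[-0.26,-0.974,0,0,0,0,0]]';python3 -m inch '[[-0.0,0,0,0,0,0,0],[0,0,0,0,0,0,0],[0,0,0,0,0,0,0]]'; python3 go.py 0.52 -0.2 0.084 0.6
```

```text
time: 23.83
ee_pos: [0.6005, 0.092, 0.1527]
orientation: [0.704, 0.71, 0.004, 0.002]
wrist_force: [1.5, -0.3, -0.4]
opening: 0.057
grip_force: 63.9
time: 24.5
ee_pos: [0.5168, -0.2076, 0.1473]
orientation: [0.706, 0.708, -0.0, 0.002]
wrist_force: [-1.2, 1.1, -0.6]
opening: 0.0565
grip_force: 63.9
time: 24.75
ee_pos: [0.52, -0.199, 0.146]
orientation: [0.703, 0.711, 0.001, 0.0]
wrist_force: [-0.8, 0.6, -0.5]
opening: 0.057
grip_force: 63.9
t 24.8 tcp [ 0.52  -0.199  0.146] yaw 0.7
[-0.    -0.003 -0.207] [-0.0001  0.0002 -0.0002]
```

```bash
python3 -m inch '[[0,0,-0.08,0,0,0,0],[0,0,-0.15,0,0,0,0],[0,0,-0.18,0,0,0,0],[0,0,-0.2,0,0,0,0],[0,0,-0.207,0,0,0,0],[0,0,-0.207,0,0,0,0]]'
```

```text
time: 25.25
ee_pos: [0.5197, -0.1994, 0.084]
orientation: [0.703, 0.711, 0.0, -0.0]
wrist_force: [0.3, 0.3, -0.8]
opening: 0.057
grip_force: 64.3
```

```bash
python3 -m inch '[[0,0,-0.004,0,0,0,0],[0,0,-0.007,0,0,0,0],[0,0,-0.007,0,0,0,0]]'
```

```text
time: 25.5
ee_pos: [0.5201, -0.1999, 0.0835]
orientation: [0.703, 0.711, 0.001, 0.0]
wrist_force: [-7.6, 4.3, 19.9]
opening: 0.0568
grip_force: 67.8
```

Contact, so I'll open, retreat and head back to nest 0.

```bash
python3 -m inch '[[0,0,0.007,0,0,0,0.9],[0,0,0.007,0,0,0,0.9],[0,0,0.007,0,0,0,0.9],[0,0,0.1,0,0,0,0.95],[0,0,0.25,0,0,0,1],[0,0,0.25,0,0,0,1]]'; python3 go.py 0.598 -0.003 0.16 0.6
```

```text
time: 26.0
ee_pos: [0.5215, -0.2017, 0.1621]
orientation: [0.704, 0.71, 0.002, 0.003]
wrist_force: [1.7, -0.6, 0.7]
opening: 0.0853
grip_force: 0.0
t 26.0 tcp [ 0.5215 -0.2017  0.1621] yaw 0.5
[ 0.255  0.662 -0.007] [0.0003 0.0012 0.0002]
```

```bash
python3 -m inch '[[0.255,0.662,-0.007,0,0,0,1],[0.255,0.662,-0.007,0,0,0,1],[0.255,0.662,-0.007,0,0,0,1],[0.255,0.662,-0.007,0,0,0,1],[0.255,0.662,-0.007,0,0,0,1],[0.255,0.662,-0.007,0,0,0,1],[0.255,0.662,-0.007,0,0,0,1],[0.255,0.662,-0.007,0,0,0,1]]'
python3 - <<'E'
from h import *
im,d=get_image("wrist"); cv2.imwrite("pics/w7.png",im[:,:,::-1])
im,d=get_image("top"); cv2.imwrite("pics/t5.png",im[:,:,::-1])
a=cv2.imread("pics/w7.png"); b=cv2.imread("pics/t5.png"); cv2.imwrite("pics/m5.png",cv2.resize(np.hstack([a,b]),(800,300)))
E
python3 go.py 0.598 -0.003 0.086 0.6
```

```text
time: 26.67
ee_pos: [0.5957, -0.0017, 0.1541]
orientation: [0.703, 0.711, -0.0, 0.0]
wrist_force: [0.9, -0.5, 0.4]
opening: 0.0853
grip_force: 0.0
t 26.8 tcp [ 0.5954 -0.0033  0.1543] yaw 0.5
[ 0.009  0.001 -0.228] [0.0001 0.     0.0004]
```

View pics/m5.png

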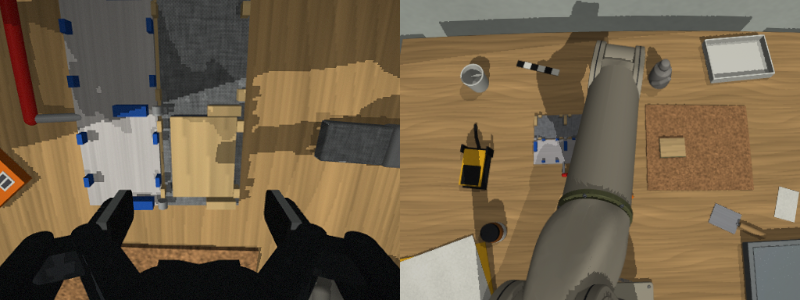

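Green lies back-up, square on the cork (right half, 672,147). Blue sits in nest 0 (left half, 203,158). Grasping blue.

```bash
python3 -m inch '[[0.006,0.001,-0.1,0,0,0,0.95],[0.006,0.001,-0.18,0,0,0,0.95],[0.006,0.001,-0.21,0,0,0,0.95],[0.006,0.001,-0.228,0,0,0,0.95],[0.006,0.001,-0.228,0,0,0,0.95]]'; python3 -m inch '[[0,0,0,0,0,0,0.6],[0,0,0,0,0,0,0],[0,0,0,0,0,0,0],[0,0,0,0,0,0,0],[0,0,0,0,0,0,0],[0,0,0.08,0,0,0,0],[0,0,0.22,0,0,0,0],[0,0,0.22,0,0,0,0]]'; python3 go.py 0.52 -0.33 0.15 0.6
```

```text
time: 27.18
ee_pos: [0.5971, -0.0023, 0.0855]
orientation: [0.704, 0.71, -0.001, -0.0]
wrist_force: [-0.5, 1.1, -0.3]
opening: 0.0811
grip_force: 0.0
time: 27.85
ee_pos: [0.6009, -0.0019, 0.1595]
orientation: [0.704, 0.71, 0.004, 0.003]
wrist_force: [2.1, -0.2, -0.4]
opening: 0.0562
grip_force: 63.7
t 27.9 tcp [ 0.6009 -0.0019  0.1595] yaw 0.5
[-0.27  -1.094 -0.032] [-0.0002  0.0016  0.0002]
```

```bash
python3 -m inch '[[-0.27,-1,0,0,0,0,0],[-0.27,-1,0,0,0,0,0],[-0.27,-1,0,0,0,0,0],[-0.27,-1,0,0,0,0,0],[-0.27,-1,0,0,0,0,0],[-0.27,-1,0,0,0,0,0],[-0.27,-1,0,0,0,0,0],[-0.27,-1,0,0,0,0,0]]';python3 -m inch '[[0,-0.09,0,0,0,0,0],[0,-0.09,0,0,0,0,0],[0,-0.09,0,0,0,0,0],[0,-0.09,0,0,0,0,0]]'; python3 go.py 0.52 -0.33 0.084 0.6
```

```text
time: 28.52
ee_pos: [0.514, -0.3074, 0.1535]
orientation: [0.705, 0.709, -0.0, 0.002]
wrist_force: [0.5, -0.0, -1.6]
opening: 0.0564
grip_force: 63.7
time: 28.85
ee_pos: [0.517, -0.3278, 0.1523]
orientation: [0.703, 0.711, 0.0, 0.0]
wrist_force: [0.0, 0.0, -0.9]
opening: 0.0562
grip_force: 63.7
t 28.9 tcp [ 0.517  -0.3278  0.1523] yaw 0.6
[ 0.01  -0.007 -0.228] [-0.      0.0002 -0.    ]
```

```bash
python3 -m inch '[[0,0,-0.1,0,0,0,0],[0,0,-0.18,0,0,0,0],[0,0,-0.21,0,0,0,0],[0,0,-0.226,0,0,0,0],[0,0,-0.23,0,0,0,0],[0,0,-0.23,0,0,0,0]]'
```

```text
time: 29.35
ee_pos: [0.5172, -0.3271, 0.0843]
orientation: [0.703, 0.711, 0.001, -0.0]
wrist_force: [-0.6, 0.9, 0.2]
opening: 0.0566
grip_force: 64.9
```

```bash
python3 -m inch '[[0,0,-0.004,0,0,0,0],[0,0,-0.004,0,0,0,0],[0,0,-0.001,0,0,0,0.9],[0,0,0,0,0,0,0.9],[0,0,0,0,0,0,0.9],[0,0,0.1,0,0,0,0.95],[0,0,0.3,0,0,0,1],[0,0,0.4,0,0,0,1]]'; python3 -m inch '[[0.1,0.6,0.3,0,0,0,1],[0.1,0.8,0.3,0,0,0,1],[0,1,0.3,0,0,0,1],[0,1,0.3,0,0,0,1],[0,1,0.3,0,0,0,1],[0,1,0.3,0,0,0,1],[0,1,0.3,0,0,0,1],[0,1,0.3,0,0,0,1]]'; python3 -m inch '[[-0.1,1,0.1,0,0,0,1],[-0.1,1,0.1,0,0,0,1],[-0.1,1,0.1,0,0,0,1],[-0.1,1,0.1,0,0,0,1],[-0.1,1,0.1,0,0,0,1],[-0.1,1,0.1,0,0,0,1],[-0.1,1,0.1,0,0,0,1],[-0.1,1,0.1,0,0,0,1]]'
python3 - <<'E'
from ply import *
im=seg("top",(.38,.67,-.46,-.11),.018); cv2.imwrite("pics/t6.png",im[:,:,::-1])
E
```

```text
time: 30.02
ee_pos: [0.516, -0.3278, 0.197]
orientation: [0.703, 0.711, -0.001, -0.001]
wrist_force: [1.4, -0.4, 0.2]
opening: 0.0852
grip_force: 0.0
time: 30.68
ee_pos: [0.5164, -0.0233, 0.2876]
orientation: [0.702, 0.712, 0.001, -0.0]
wrist_force: [0.5, -0.6, -0.7]
opening: 0.0857
grip_force: 0.0
time: 31.35
ee_pos: [0.4842, 0.2792, 0.3165]
orientation: [0.7, 0.714, 0.001, -0.001]
wrist_force: [-1.3, 0.1, -0.4]
opening: 0.0855
grip_force: 0.0
top [398 188] (array([ 519.1, -325.3]), array([81.6, 61.3]), 89.0)
top [348 188] (array([ 521.6, -198.2]), array([78.8, 60.9]), 89.0)
```

View pics/t6.png

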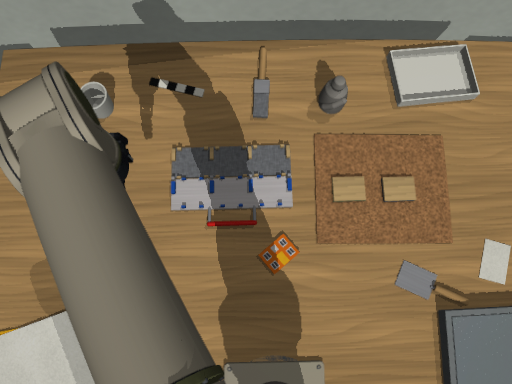

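Both panels lie back-up on the cork at (349,188) and (398,188), the plate is flat and the gripper is clear.

```bash
python3 -c "
from plant import job_done; print(job_done())"
```

```text
the job is handed in; nothing more can be done
None
```

I handed the job in at about 31 s with every step carried out: the green and blue panels (red was absent) are front down on the cork board and the plate is flat, though I got no verdict back and did not measure the pedal's final position.

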